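# Hold a loose mirror level in the raking light of the test lamp

## Task

The test lamp is burning: take the silvered mirror by the outside of its brass ring with a light grip, without touching the silvered glass, lift it clear of its wooden rest and keep it level all the way, because the glass lies loose in the ring. Carry it into the lamp's beam and hold it there, level and still, with the glass at the height of the centre of the lamp's lens and about ten centimetres in front of the lens, for a good three seconds so that the raking light shows any scratch. Do not knock the lamp or shift anything else on the shelf, and finish while still holding the mirror in the beam.

Things in the scene. Friction and masses are not known exactly. Their poses are not given: they have to be found in the camera images.
- mirror_cell: the round brass mirror ring, 54 mm outside, 15 mm high, about 0.2 kg, closed flat underside, in its top a recess 44 mm wide, 5 mm deep. Stands on the wooden rest, underside 34 mm above the shelf. Origin: centre of underside, z up. Hold it from above by its outer rim. Thin brass: over 45 N from each finger springs it out of round and fails; 20 to 35 N holds it
- mirror: the silvered glass disc, 41 mm in diameter and 6 mm thick, lying loose in the recess of the brass ring, its bright face up and 1 mm above the ring's edge; 20 g. Origin: centre of its underside, 10 mm above the ring's origin; z up. Not to be touched
- mirror_face (a point): centre of the bright upper face of the glass, 16 mm above the origin of the brass ring
- rest: the turned dark-wood rest that carries the ring: foot 76 mm wide and 8 mm high, waisted stem, cork-topped head 38 mm wide (narrower than the ring: fingers can reach below the ring's edge), 34 mm high in all; loose, 0.35 kg. Origin: centre of its underside
- lamp: the test lamp, fixed at the left: round black foot 136 mm wide, short pillar, upright black lamp house 94 mm wide, 256 mm to the top of its chimney, a level brass snout 72 mm in diameter with the lens in its end, pointing to its front (its own -x). Origin: centre of the foot's underside, z up; its turn about z varies
- lamp_lens (a point): centre of the lamp's lens (58 mm across), in the end of the brass snout, 170 mm above the shelf and 108 mm in front of the lamp's axis. Axes are the lamp's: the level beam leaves along -x, y lies level across the beam, z is up
- collar_a: bystander: bronze focusing collar, an open ring 54 mm across with a 38 mm hole, 20 mm high, milled edge; origin: centre of its underside
- collar_b: bystander: the second bronze focusing collar, the same
- lens_cap: bystander: round black ebonite lens cap, 58 mm across, 16.5 mm high; origin: centre of its underside
- weight: bystander: brass knobbed weight, 32 mm across, 51 mm high; origin: centre of its underside
- loupe: bystander: black standing loupe, 40 mm across, 36 mm high; origin: centre of its underside
- switch: bystander: bakelite rocker switch on a round porcelain base 72 mm across, 33 mm high, fixed near the back; origin: centre of its underside
There are look-alikes about, which are no part of the job. What is shaped like the rest but red is not meant.

How it is judged:
By the outcome, as a careful person would: the job done as asked, in the order asked, and still so for the second after the job is handed in, while the arm keeps its last pose, push and grip.
It also fails if it takes over 51 s, if anything falls off the work surface, if the arm or the gripper's body presses on something with over 40 N, if the wrist force passes 120 N, or if a joint passes its speed limit or range.

## Robot

A 6-joint arm with a two-finger parallel gripper is mounted at the origin on the work surface. World frame = base frame: x ahead of the robot, y to its left, z up, the work surface at z = 0. Lengths are in m, angles in degrees, forces in N, time in s.
With the tool pointing down it reaches from about 0.25 to 0.725 m from the base axis. Payload 9.7 kg.
Tool frame: the origin (TCP) lies on the mounting face of the last link; the fingertips stand 173 mm ahead of it and the grasp point (between the pads) lies 155 mm ahead of it; z points along the fingers, y is the line along which they close (so a half turn about z gives the same grasp; the last joint's range is limited). The gripper opens to 85 mm and grips with 20 to 120 N. Pads are 22 mm wide; open, the fingers measure 114 mm over their backs; the gripper's body (76 mm by 85 mm) begins 54 mm behind the grasp point. The pads swing forward as they close: fully open they stand 13 mm farther back than shut.
Start: joints at [75.573, 4.979, 10.078, 95.1, 0, 90], TCP at [0.137, 0.533, 0.405] pointing down, gripper open.
Joint ranges: [-179.16, 179.16], [-48.56, 103.87], [-65.8, 70.77], [-126.05, 130.52], [-82.76, 87.17], [-180, 180]. Speed limits (degrees/s): [127.2, 127.2, 147.25, 180, 180, 180].

## Interface

Orientations are given as [roll, pitch, yaw] about the fixed x, y, z axes, in that order (R = Rz(yaw) Ry(pitch) Rx(roll)).
In Python, from workcell import bot, camera, camera_model, outline_of, pinpoint gives the robot as it stands.
- The arm moves only by the tool move_arm, never from a script. Its arguments are lists of equal length, an entry for each row: "jaw": the closure, from 0 (fully open) to 1 (shut); "delta_pos": the shift along the world's x, y, z in m, a list of three; "yaw": the turn about the world's z in rad. In form: {"jaw": [jaw, ...], "delta_pos": [[dx, dy, dz], ...], "yaw": [yaw, ...]}. A call has 1 to 10 rows; each row shifts and turns the commanded pose from where the row before left it; what a row does not reach is not made up. A row lasts 1/12 s, in which the tool goes at most 41.7 mm and 7.16 degrees, less where a joint would pass 70% of its speed; a pose out of reach is approached as far as the arm can. A call with a gripper value outside its range is refused whole. The fingers move at their own pace and stop on an object; "force" is the grip in N (left out, the last holds). Time passes only in rows, so rows that do not move let the fingers close. It gives the time, the measured TCP pose, the force, the opening and the grip force at its end, in the units of the state.
- bot.get_obs(): the state, without advancing time (a new reading comes with each control period).
- camera(name): name is "scene" or "top"; returns the picture (420x560x3 uint8, red, green, blue); there is no depth.
- camera_model(name): a dict with "fx", "fy", "cx", "cy" (pixels), "k1" (the pictures are not rectified: a ray, as slopes to the right and down, at radius r is drawn at 1 + k1 r^2 times it, then the intrinsics apply), "R" (3x3) and "t" (3): a world point X has camera coordinates R X + t. Camera axes: x right, y down, z forward; pixel columns grow to the right and rows downward; lengths in m; the calibration is good to about 2 mm. A picture is of the moment at which its call begins. camera_model takes no time and is no camera call.
- bot.job_done(): hands the job in; it is judged then, once.
Trained networks look in the newest picture that a camera, given by its name, has taken for a name from the list of things; names that differ only in an ending like _2 or _b are one class to them, and where a whole thing is asked for, a point or a joint stands for the part that bears it (a point fixed in the world has none). Each returns a list of dicts, best first, with "confidence" (0 to 1); they miss things now and then, are a little off and sometimes report something else, mostly with a low value. They report only what shows in the picture. A call takes as long as a camera call. They do not tell look-alikes from the thing itself.
- outline_of(camera, thing): "mask" (420x560 bool, what is visible of it) and "xy" ([column, row] in pixels, amid what is visible of it).
- pinpoint(camera, thing): "xy" ([column, row] in pixels: a listed point, or the origin of a listed thing).
The state is a dict: "time": time; "q": joint angles; "qd": joint speeds; "joint_efforts": joint torques, N m; "ee_pos": TCP position; "tcp_rot": TCP orientation; "wrist_force": force on the tool from outside, world axes, zero at the start; "torque": the same for the moment, N m; "opening": finger opening in m; "grasp_force": force on a finger pad.
Only numpy, scipy, OpenCV 4.12 (cv2) and the standard library are available. Lean on these libraries where they do the work, as an engineer would, in place of code of your own. Each camera call takes 0.05 s, during which the arm holds its last target. There are 200 camera calls.

## Working session

There is one attempt and no reset: what is moved stays moved. The work goes in short steps, Python scripts to look and compute and a tool call to move; the robot and the scene stay as the last step left them, time stands still between calls to the robot, and variables do not carry over. Pictures are saved under pics/ and viewed, at most 10 in all, crops included, and the job is handed in when it is done.

Besides the shell and the picture viewer there is one more tool, called after "Emit:" as name(argument=value, ...) on one line, values as JSON. move_arm: Moves the arm, as the interface text tells. Its arguments: {"type":"object","properties":{"jaw":{"type":"array"},"delta_pos":{"type":"array"},"yaw":{"type":"array"},"force":{"type":"number"}},"required":["jaw","delta_pos","yaw"]}

```bash
mkdir -p pics
cat > h.py <<'E'
import numpy as np, cv2
from workcell import bot, camera, camera_model, outline_of, pinpoint
def ray(cam,xy):
    m=camera_model(cam); K=np.array([[m['fx'],0,m['cx']],[0,m['fy'],m['cy']],[0,0,1.]])
    u=cv2.undistortPoints(np.array([[xy]],float),K,np.array([m['k1'],0,0,0,0.]))[0,0]
    # model: drawn = (1+k1 r^2)*ray
    R=np.array(m['R']);t=np.array(m['t'])
    return -R.T@t, R.T@np.array([u[0],u[1],1.])
def atz(cam,xy,z):
    o,d=ray(cam,xy); return o+d*(z-o[2])/d[2]
def proj(cam,X):
    m=camera_model(cam);p=np.array(m['R'])@np.array(X)+np.array(m['t']);a=p[:2]/p[2];a=a*(1+m['k1']*(a@a))
    return np.array([m['fx']*a[0]+m['cx'],m['fy']*a[1]+m['cy']])
def tri(a,b):
    (o1,d1),(o2,d2)=ray('scene',a),ray('top',b)
    s=np.linalg.lstsq(np.c_[d1,-d2],o2-o1,rcond=None)[0]
    p,q=o1+s[0]*d1,o2+s[1]*d2
    return (p+q)/2,np.linalg.norm(p-q)
E
python3 - <<'E'
from h import *
a=camera('scene');b=camera('top')
cv2.imwrite('pics/a.png',cv2.cvtColor(a,4));cv2.imwrite('pics/b.png',cv2.cvtColor(b,4))
Z=dict(mirror_cell=.034,mirror_face=.05,rest=0,lamp=0,lamp_lens=.17,collar_a=0,lens_cap=0,weight=0,loupe=0,switch=0)
for n in Z:
  for c in ('scene','top'):
    for r in pinpoint(c,n):
      if r['confidence']>.2: print(n,c,np.round(r['xy'],1),round(r['confidence'],2),np.round(atz(c,r['xy'],Z[n]),4))
E
```

```text
mirror_cell scene [344.4 117.5] 0.67 [0.4956 0.4547 0.034 ]
mirror_cell scene [217.2 289.5] 0.58 [ 0.4757 -0.1417  0.034 ]
mirror_cell top [373.6 234.3] 0.73 [ 0.4782 -0.1412  0.034 ]
mirror_face scene [219.1 287. ] 0.8 [ 0.4817 -0.1397  0.05  ]
mirror_face top [371.1 237.7] 0.74 [ 0.4682 -0.1314  0.05  ]
rest scene [216.8 294.6] 0.89 [ 0.4698 -0.1421  0.    ]
rest scene [204.5 245.5] 0.76 [ 0.3745 -0.0522  0.    ]
rest scene [155.1 313.4] 0.75 [ 0.3762 -0.2469  0.    ]
rest scene [126.3 286.7] 0.68 [ 0.2794 -0.229   0.    ]
rest top [418.4 272.2] 0.89 [ 0.3896 -0.2563  0.    ]
rest top [303.9 240.5] 0.69 [0.4655 0.024  0.    ]
rest top [366.8 238.5] 0.62 [ 0.4716 -0.1318  0.    ]
lamp scene [367.9 137.1] 0.62 [0.573 0.451 0.   ]
lamp top [136.7 198.5] 0.83 [0.5692 0.4504 0.    ]
lamp_lens scene [344.6 118.2] 0.95 [0.5421 0.3267 0.17  ]
collar_a scene [239.8 373.5] 0.84 [ 0.6076 -0.2643  0.    ]
collar_a scene [258.2 239.8] 0.58 [0.4776 0.0239 0.    ]
collar_a top [416.1 184.3] 0.7 [ 0.6106 -0.261   0.    ]
collar_a top [300.7 240.4] 0.67 [0.4657 0.0319 0.    ]
lens_cap scene [307.7 261.6] 0.6 [0.6078 0.0305 0.    ]
lens_cap top [300.7 182.1] 0.78 [0.6142 0.032  0.    ]
weight scene [179.  358.9] 0.59 [ 0.4813 -0.3022  0.    ]
weight top [433.9 238.6] 0.64 [ 0.4725 -0.2988  0.    ]
loupe scene [276.9 316.4] 0.93 [ 0.6122 -0.1201  0.    ]
loupe top [154.8 197.6] 0.55 [0.5718 0.4035 0.    ]
loupe top [357.4 184.9] 0.48 [ 0.6078 -0.1116  0.    ]
switch scene [238.6 372.8] 0.74 [ 0.6047 -0.2643  0.    ]
switch scene [398.7 218.9] 0.71 [0.7483 0.2434 0.    ]
switch scene [178.9 356.2] 0.61 [ 0.4778 -0.2976  0.    ]
switch scene [219.7 285.2] 0.31 [ 0.4628 -0.1198  0.    ]
switch top [219.4 131.3] 0.59 [0.7498 0.2443 0.    ]
```

View pics/a.png

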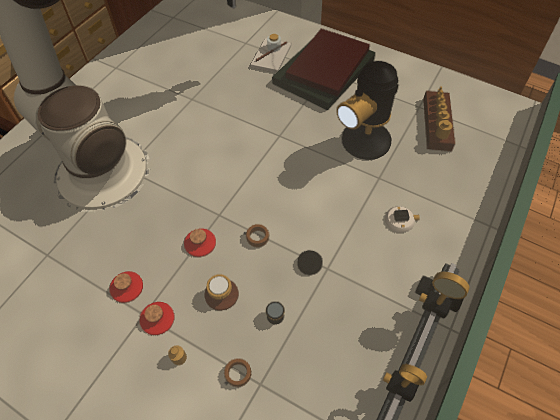

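View pics/b.png

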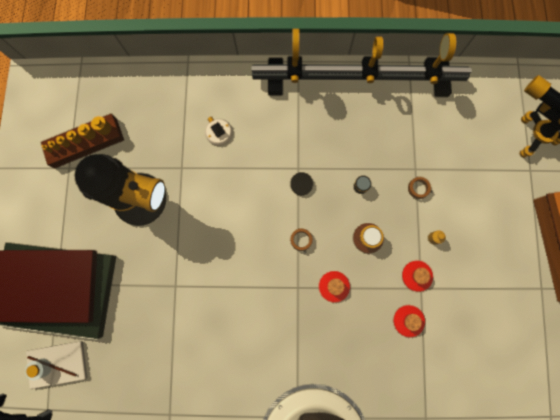

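The scene picture shows the mirror on its brown rest at (219,287), and the top picture shows it at (371,237). The red rests are decoys. The lamp lens is at (347,116) in scene and (158,195) in top. I'll refine these points by segmentation.

Run:
```python
from h import *
def white(f,x,y,w,th):
    im=cv2.imread(f).astype(int); m=np.zeros(im.shape[:2],np.uint8)
    s=im[y-w:y+w,x-w:x+w]; m[y-w:y+w,x-w:x+w]=(s.min(2)>th)
    n,l,st,c=cv2.connectedComponentsWithStats(m); i=1+np.argmax(st[1:,4])
    k=cv2.findContours((l==i).astype(np.uint8),0,1)[0][0]
    return c[i],st[i],cv2.fitEllipse(k)
for th in (200,225):
  r={}
  for n,a,b,w in (('mir',(219,287),(371,237),16),('lens',(347,116),(158,195),20)):
    A=white('pics/a.png',*a,w,th);B=white('pics/b.png',*b,w,th)
    print(n,th,A,B)
    p,e=tri(A[2][0],B[2][0]); print(' tri',np.round(p,4),round(e,4))
  
print('z.05',atz('scene',(218.8,287),.05))
im=[cv2.resize(cv2.imread('pics/a.png')[255:320,185:255],None,fx=5.7,fy=5.7,interpolation=2),cv2.resize(cv2.imread('pics/b.png')[205:270,335:405],None,fx=5.7,fy=5.7,interpolation=2)]
cv2.imwrite('pics/c.png',np.hstack(im))
for c in ('scene','top'):
  for n in('mirror','mirror_cell','rest','lamp'):
    for r in outline_of(c,n):
      if r['confidence']>.4:
        ys,xs=np.where(r['mask']); print(c,n,r['xy'],round(r['confidence'],2),xs.min(),xs.max(),ys.min(),ys.max())
print('pix of (.48,-.135) ',[ (z,proj('scene',(.475,-.135,z)).round(1),proj('top',(.475,-.135,z)).round(1)) for z in (0,.05)])
for c in('scene','top'): print(c,ray(c,(280,210)))
```

```text
Traceback (most recent call last):
ValueError: attempt to get argmax of an empty sequence
```

Run:
```python
from h import *
def white(f,x,y,w):
    im=cv2.imread(f); m=np.zeros(im.shape[:2],np.uint8)
    s=im[y-w:y+w,x-w:x+w].min(2)
    th=cv2.threshold(s,0,255,16)[0]; th=(th+s.max())/2
    m[y-w:y+w,x-w:x+w]=(s>th)
    n,l,st,c=cv2.connectedComponentsWithStats(m); i=1+np.argmax(st[1:,4])
    k=cv2.findContours((l==i).astype(np.uint8),0,1)[0][0]
    return c[i],st[i],cv2.fitEllipse(k),th
for n,a,b,w in (('mir',(219,287),(371,237),16),('lens',(347,116),(158,195),20)):
    A=white('pics/a.png',*a,w);B=white('pics/b.png',*b,w)
    print(n,A,B)
    p,e=tri(A[0],B[0]); print(' tri',np.round(p,4),round(e,4)); z=.05 if n=='mir' else .17
    print(atz('scene',A[0],z),atz('top',B[0],z))
im=[cv2.resize(cv2.imread('pics/a.png')[255:320,185:255],None,fx=5.7,fy=5.7,interpolation=2),cv2.resize(cv2.imread('pics/b.png')[205:270,335:405],None,fx=5.7,fy=5.7,interpolation=2)]
cv2.imwrite('pics/c.png',np.hstack(im))
for c in ('scene','top'):
  for n in('mirror','mirror_cell','rest','lamp'):
    for r in outline_of(c,n):
      if r['confidence']>.4:
        ys,xs=np.where(r['mask']); print(c,n,np.round(r['xy'],1),round(r['confidence'],2),xs.min(),xs.max(),ys.min(),ys.max())
for c in('scene','top'): print(c,ray(c,(280,210)))
```

```text
mir (array([211., 285.]), array([210, 279,   4,  13,  13], dtype=int32), ((219.13592529296875, 283.9645690917969), (15.318300247192383, 19.325897216796875), 64.19499206542969), np.float64(176.0)) (array([371.9205298 , 235.96688742]), array([365, 229,  14,  15, 151], dtype=int32), ((371.9218444824219, 235.97877502441406), (12.709339141845703, 13.384753227233887), 168.34938049316406), np.float64(186.5))
 tri [ 0.4678 -0.1389  0.0465] 0.0136
[ 0.46393053 -0.14440368  0.05      ] [ 0.47233132 -0.13346755  0.05      ]
lens (array([346.98888889, 116.39259259]), array([338, 106,  19,  21, 270], dtype=int32), ((346.9850158691406, 116.38925170898438), (13.333121299743652, 23.390003204345703), 142.38670349121094), np.float64(175.5)) (array([171.02640264, 185.2640264 ]), array([154, 175,  24,  27, 303], dtype=int32), ((169.11268615722656, 185.00299072265625), (20.040422439575195, 29.858158111572266), 143.8258819580078), np.float64(132.5))
 tri [0.555  0.3012 0.2045] 0.0028
[0.54450337 0.33485153 0.17      ] [0.56240549 0.31085436 0.17      ]
scene mirror [219.5 284.1] 0.56 210 226 277 293
scene
[... 196 characters left out ...]
10
scene rest [155.5 317.8] 0.95 140 174 302 334
scene rest [202.4 243. ] 0.87 184 215 229 256
scene rest [128.8 286.8] 0.63 109 142 272 302
scene lamp [370.1 110.2] 0.72 337 397 61 158
scene lamp [278.3 311.8] 0.66 266 285 301 323
top mirror_cell [364.9 230.2] 0.5 360 383 225 247
top rest [407.9 320. ] 0.87 393 424 305 337
top rest [335.2 282.3] 0.79 318 349 271 302
top rest [419.7 270.4] 0.75 402 432 261 290
top rest [361.4 242.4] 0.57 352 381 223 253
top lamp [120.3 186.6] 0.7 75 164 154 225
scene (array([ 0.81248591, -0.43124817,  0.98911678]), array([-0.28078002,  0.46921227, -0.83731903]))
top (array([0.36937057, 0.06825034, 0.95382433]), array([ 0.17789879,  0.01612807, -0.98402373]))
```

View pics/c.png

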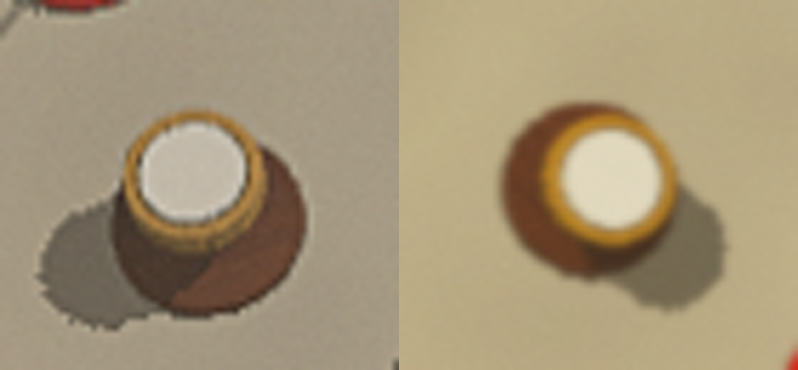

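The crops show the glass centred at about (218.4,284.6) in scene and (372.1,236.0) in top. Next I'll compute the mirror position and get the lens cleanly, using low saturation.

Run:
```python
from h import *
def lens(f,x,y,w):
    im=cv2.imread(f); h=cv2.cvtColor(im,40); m=np.zeros(im.shape[:2],np.uint8)
    m[y-w:y+w,x-w:x+w]=((im[...,0]>190)&(h[...,1]<60))[y-w:y+w,x-w:x+w]
    n,l,st,c=cv2.connectedComponentsWithStats(m); i=1+np.argmax(st[1:,4])
    k=cv2.findContours((l==i).astype(np.uint8),0,1)[0][0]
    return c[i],st[i],cv2.fitEllipse(k)
A=lens('pics/a.png',347,116,20);B=lens('pics/b.png',158,195,20);print(A,B)
p,e=tri(A[0],B[0]); print('lens',p,e,atz('scene',A[0],.17),atz('top',B[0],.17))
p,e=tri((218.4,284.6),(372.1,236.0)); print('mir',p,e,atz('scene',(218.4,284.6),.05),atz('top',(372.1,236),.05))
for c,f in(('scene','pics/a.png'),('top','pics/b.png')):
    for n in ('lamp_lens','lamp'):
        for r in pinpoint(c,n): print(c,n,r['xy'],r['confidence'])
print([proj('top',(.475,-.135,.0)),proj('scene',(.475,-.135,0))])
```

```text
(array([346.86764706, 116.38602941]), array([338, 106,  19,  21, 272], dtype=int32), ((346.8423156738281, 116.3701400756836), (13.491744041442871, 23.305421829223633), 141.990234375)) (array([157.09333333, 195.41777778]), array([151, 183,  13,  26, 225], dtype=int32), ((157.10385131835938, 195.42051696777344), (9.656153678894043, 26.30881690979004), 15.89564037322998))
lens [0.54192621 0.3416273  0.1627359 ] 0.00021631022238691527 [0.54424423 0.33472896 0.17      ] [0.54042347 0.33919836 0.17      ]
mir [ 0.47395131 -0.13449487  0.04345521] 0.0025533397854603144 [ 0.47727461 -0.13574011  0.05      ] [ 0.47225602 -0.13388754  0.05      ]
scene lamp_lens [344.6, 118.2] 0.95
scene lamp_lens [239.6, 372.2] 0.18
scene lamp [367.9, 137.1] 0.62
top lamp [136.7, 198.5] 0.83
[array([368.07379442, 237.15575038]), array([220.48079959, 293.10770914])]
```

```bash
python3 -c "
from h import *
print({k:np.round(v,4) for k,v in bot.get_obs().items()})"
```

```text
{'time': np.float64(1.7), 'q': array([ 7.55740e+01,  4.98150e+00,  1.00790e+01,  9.51004e+01,
       -1.50000e-03,  8.99986e+01]), 'qd': array([-0.0175,  0.0129, -0.0392, -0.0045, -0.0248,  0.0354]), 'joint_efforts': array([-4.00000e-04, -5.20093e+01,  4.64856e+01,  1.70000e-03,
        0.00000e+00, -0.00000e+00]), 'ee_pos': array([0.137 , 0.5327, 0.4047]), 'tcp_rot': array([-1.799971e+02,  1.500000e-03,  1.655754e+02]), 'wrist_force': array([-0.4215, -1.0593,  0.6532]), 'torque': array([ 0.013 , -0.0641,  0.0054]), 'grasp_force': np.float64(0.0), 'opening': np.float64(0.0855)}
```

Emit:
move_arm(jaw=[0,0,0,0,0,0,0,0,0,0], delta_pos=[[0.016,-0.031,-0.003],[0.016,-0.031,-0.003],[0.016,-0.031,-0.003],[0.016,-0.031,-0.003],[0.016,-0.031,-0.003],[0.016,-0.031,-0.003],[0.016,-0.031,-0.003],[0.016,-0.031,-0.003],[0.016,-0.031,-0.003],[0.016,-0.031,-0.003]], yaw=[-0.0785,-0.0785,-0.0785,-0.0785,-0.0785,-0.0785,-0.0785,-0.0785,-0.0785,-0.0785], force=28)

```text
time: 2.53
ee_pos: [0.2972, 0.2211, 0.3748]
tcp_rot: [180.0, -0.0, 120.4]
wrist_force: [-0.0, 0.3, 0.7]
opening: 0.0854
grasp_force: 0.0
```

Emit:
move_arm(jaw=[0,0,0,0,0,0,0,0,0,0], delta_pos=[[0.016,-0.031,-0.003],[0.016,-0.031,-0.003],[0.016,-0.031,-0.003],[0.016,-0.031,-0.003],[0.016,-0.031,-0.003],[0.016,-0.031,-0.003],[0.016,-0.031,-0.003],[0.016,-0.031,-0.003],[0.016,-0.031,-0.003],[0.016,-0.031,-0.003]], yaw=[-0.0785,-0.0785,-0.0785,-0.0785,-0.0785,-0.0785,-0.0785,-0.0785,-0.0785,-0.0785])

```text
time: 3.37
ee_pos: [0.4574, -0.0892, 0.3447]
tcp_rot: [180.0, -0.0, 75.4]
wrist_force: [0.3, 0.7, 0.3]
opening: 0.0857
grasp_force: 0.0
```

Emit:
move_arm(jaw=[0,0,0,0,0,0], delta_pos=[[0.005,-0.0155,-0.015],[0.005,-0.015,-0.02],[0.005,-0.01,-0.02],[0.0025,-0.005,-0.02],[0,0,-0.02],[0,0,0]], yaw=[0,0,0,0,0,0])

```text
time: 3.87
ee_pos: [0.4735, -0.133, 0.2458]
tcp_rot: [-179.7, -0.0, 75.6]
wrist_force: [-0.4, -0.4, -0.6]
opening: 0.0855
grasp_force: 0.0
```

Run:
```python
from h import *
o=bot.get_obs();print(o['ee_pos'],o['tcp_rot'])
a=camera('scene');b=camera('top')
f=lambda im,x,y,w,h:cv2.resize(cv2.cvtColor(im,4)[y:y+h,x:x+w],None,fx=4,fy=4,interpolation=2)
p=np.array(o['ee_pos'])
for c,im in(('scene',a),('top',b)):
    for z in (.05,.0425,.077):
        u=proj(c,[p[0],p[1],z]);print(c,z,u)
cv2.imwrite('pics/d.png',np.hstack([f(a,170,200,100,130),f(b,320,180,100,130)]))
```

```text
[ 0.47353727 -0.13296973  0.24581168] [-1.79673111e+02 -8.58797494e-03  7.55744023e+01]
scene 0.05 [217.66817265 282.78267835]
scene 0.0425 [218.09766881 284.22621431]
scene 0.077 [216.07769959 277.43270348]
top 0.05 [371.69448136 235.45477918]
top 0.0425 [371.00062809 235.81293654]
top 0.077 [374.28835637 234.11561875]
```

View pics/d.png

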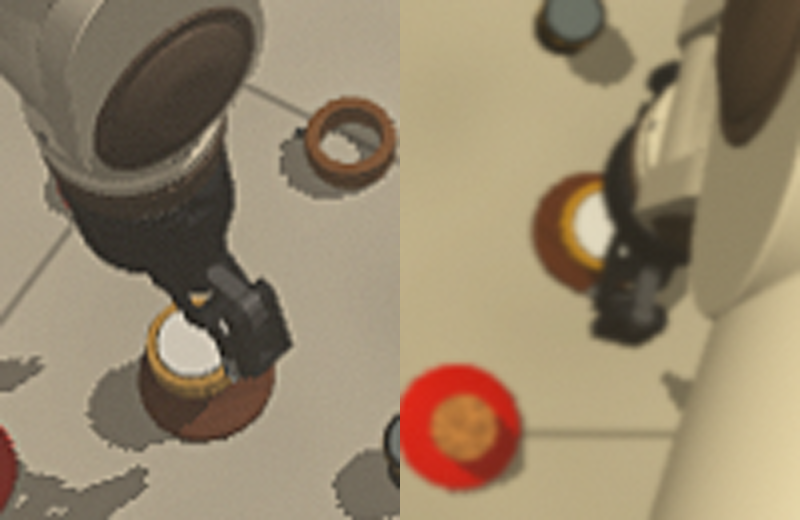

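The picture shows the open fingers straddling the ring, consistent with the measurement. I'll descend now.

Emit:
move_arm(jaw=[0,0,0,0,0,0,0], delta_pos=[[0,0,-0.01],[0,0,-0.01],[0,0,-0.01],[0,0,-0.01],[0,0,-0.008],[0,0,-0.003],[0,0,0]], yaw=[0,0,0,0,0,0,0])

```text
time: 4.55
ee_pos: [0.4742, -0.1327, 0.1976]
tcp_rot: [-179.9, 0.0, 75.6]
wrist_force: [-0.5, 0.4, -0.1]
opening: 0.0855
grasp_force: 0.0
```

Emit:
move_arm(jaw=[0,0], delta_pos=[[0,0,0],[0,0,0]], yaw=[0,0])

```text
time: 4.72
ee_pos: [0.4747, -0.1329, 0.1991]
tcp_rot: [180.0, -0.0, 75.6]
wrist_force: [-0.2, -0.4, 1.0]
opening: 0.0852
grasp_force: 0.0
```

Emit:
move_arm(jaw=[0,0,0.1,0.2,0.25,0.3,0.33,0.36,0.38,0.4], delta_pos=[[0,-0.0015,-0.003],[0,0,-0.003],[0,0,0],[0,0,0],[0,0,0],[0,0,0],[0,0,0],[0,0,0],[0,0,0],[0,0,0]], yaw=[0,0,0,0,0,0,0,0,0,0], force=28)

```text
time: 5.55
ee_pos: [0.4744, -0.1343, 0.193]
tcp_rot: [-180.0, 0.0, 75.6]
wrist_force: [-3.3, 0.5, 4.5]
opening: 0.053
grasp_force: 28.6
```

Emit:
move_arm(jaw=[0.45,0.5,0.6,0.6,0.6,0.6], delta_pos=[[0,0,0],[0,0,0],[0,0,0],[0,0,0],[0,0,0],[0,0,0]], yaw=[0,0,0,0,0,0])

```text
time: 6.05
ee_pos: [0.4744, -0.1343, 0.193]
tcp_rot: [-180.0, 0.0, 75.6]
wrist_force: [-4.1, 1.7, 5.3]
opening: 0.0525
grasp_force: 28.6
```

Emit:
move_arm(jaw=[0.6,0.6,0.6,0.6,0.6,0.6,0.6,0.6,0.6,0.6], delta_pos=[[0,0,0.001],[0,0,0.002],[0,0,0.003],[0,0,0.005],[0,0,0.007],[0,0,0.008],[0,0,0.008],[0,0,0.006],[0,0,0],[0,0,0]], yaw=[0,0,0,0,0,0,0,0,0,0])

```text
time: 6.88
ee_pos: [0.4747, -0.1344, 0.2332]
tcp_rot: [179.9, 0.0, 75.6]
wrist_force: [0.6, 0.2, -3.5]
opening: 0.0524
grasp_force: 29.9
```

Run:
```python
from h import *
a=camera('scene');b=camera('top')
f=lambda im,x,y,w,h:cv2.resize(cv2.cvtColor(im,4)[y:y+h,x:x+w],None,fx=4,fy=4,interpolation=2)
cv2.imwrite('pics/e.png',np.hstack([f(a,170,200,100,130),f(b,320,180,100,130)]))
```

```text
(no output)
```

View pics/e.png

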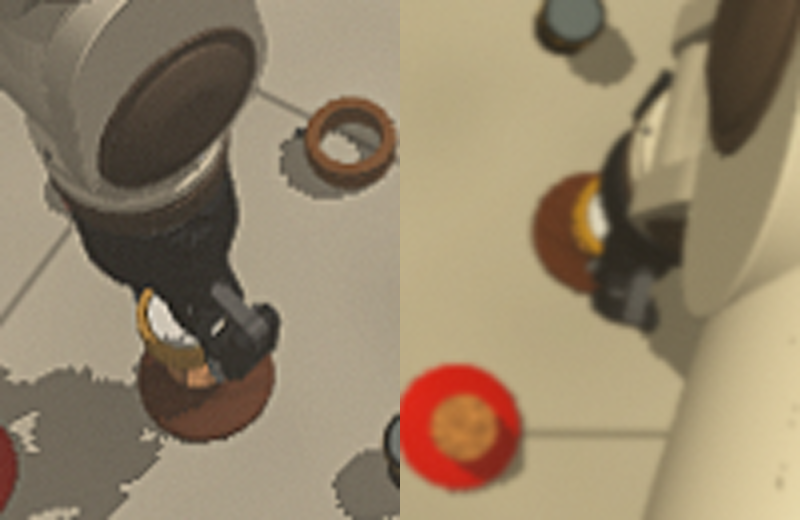

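The ring is lifted evenly and the bystanders and the rest haven't moved. I'll carry it to the beam.

Emit:
move_arm(jaw=[0.6,0.6,0.6,0.6,0.6,0.6,0.6,0.6,0.6,0.6], delta_pos=[[0,0.002,0.001],[0.001,0.005,0.003],[0.001,0.009,0.005],[0.001,0.013,0.007],[0.002,0.017,0.008],[0.002,0.021,0.008],[0.003,0.024,0.008],[0.003,0.026,0.007],[0.003,0.026,0.006],[0.003,0.026,0.005]], yaw=[0,0,0,0,0,0,0,0,0,0])

```text
time: 7.82
ee_pos: [0.4934, 0.0366, 0.2918]
tcp_rot: [180.0, -0.0, 75.6]
wrist_force: [1.0, 0.3, -2.4]
opening: 0.0528
grasp_force: 29.9
```

Emit:
move_arm(jaw=[0.6,0.6,0.6,0.6,0.6,0.6,0.6,0.6,0.6,0.6], delta_pos=[[0.003,0.026,0.004],[0.003,0.026,0.004],[0.003,0.026,0.004],[0.003,0.026,0.003],[0.003,0.025,0.003],[0.003,0.023,0.002],[0.002,0.02,0.001],[0.002,0.016,0.001],[0.001,0.011,0],[0.0005,0.006,0]], yaw=[0,0,0,0,0,0,0,0,0,0])

```text
time: 8.65
ee_pos: [0.5167, 0.2414, 0.3128]
tcp_rot: [-180.0, -0.0, 75.7]
wrist_force: [-0.2, -0.5, -3.4]
opening: 0.0529
grasp_force: 29.9
```

Emit:
move_arm(jaw=[0.6,0.6,0.6,0.6], delta_pos=[[0,0,0],[0,0,0],[0,0,0],[0,0,0]], yaw=[0,0,0,0])

```text
time: 8.98
ee_pos: [0.517, 0.2389, 0.3128]
tcp_rot: [180.0, 0.0, 75.6]
wrist_force: [-0.5, -0.5, -2.5]
opening: 0.0529
grasp_force: 29.9
```

Run:
```python
from h import *
o=bot.get_obs();p=o['ee_pos'];print(o['time'],p,o['tcp_rot'],o['wrist_force'],o['grasp_force'])
a=camera('scene');b=camera('top')
for c in('scene','top'):
    print(c,'expected face',proj(c,[p[0],p[1],p[2]-.143]),[(np.round(r['xy'],1),round(r['confidence'],2)) for r in pinpoint(c,'mirror_face')], 'lens',[(np.round(r['xy'],1),round(r['confidence'],2)) for r in pinpoint(c,'lamp_lens')])
f=lambda im,x,y,w,h:cv2.resize(cv2.cvtColor(im,4)[y:y+h,x:x+w],None,fx=4,fy=4,interpolation=2)
cv2.imwrite('pics/f.png',np.hstack([f(a,270,70,100,130),f(b,140,130,100,130)]))
```

```text
8.9833 [0.5170276  0.23889279 0.31280419] [1.79996374e+02 5.65511459e-03 7.55640894e+01] [-0.52043699 -0.51971351 -2.53088245] 29.893832802772522
scene expected face [318.10664389 138.72840744] [(array([318.3, 143.1]), 0.53)] lens [(array([344.8, 116.5]), 0.96)]
top expected face [204.05493676 206.68795522] [(array([203.8, 211.3]), 0.61)] lens []
```

View pics/f.png

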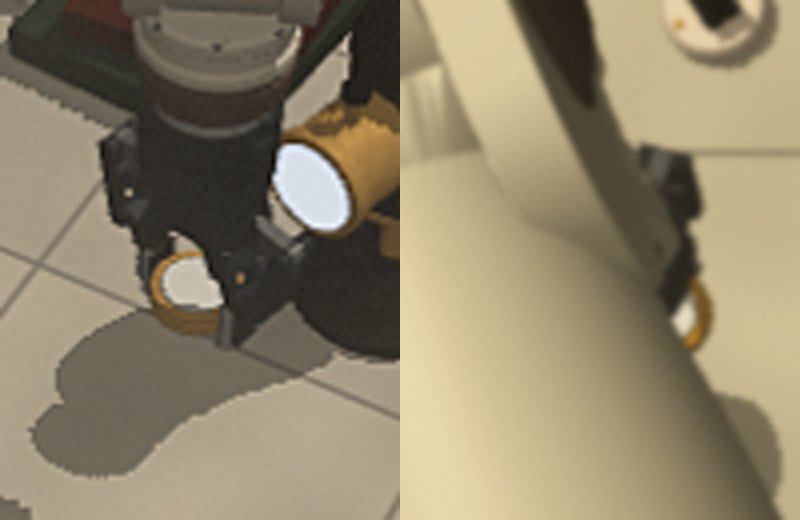

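The picture shows the mirror in front of the lens. The face is at about (318.5,140) in scene, which matches the expected position once I allow for the same ~1 px calibration offset seen at the rest. I'll check level with a projected circle overlay, then hold.

Run:
```python
from h import *
p=np.array(bot.get_obs()['ee_pos']);a=cv2.cvtColor(camera('scene'),4)
x0,y0,s=290,110,10
im=cv2.resize(a[y0:y0+58,x0:x0+70],None,fx=s,fy=s,interpolation=cv2.INTER_CUBIC)
for r,z,col in((.0205,.143,(0,0,255)),(.027,.144,(0,255,0))):
    P=[(proj('scene',[p[0]+r*np.cos(t),p[1]+r*np.sin(t),p[2]-z])+[.5,1.]-[x0,y0]+.5)*s for t in np.linspace(0,6.283,60)]
    cv2.polylines(im,[np.int32(P)],True,col,1)
cv2.imwrite('pics/g.png',im)
```

```text
(no output)
```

View pics/g.png

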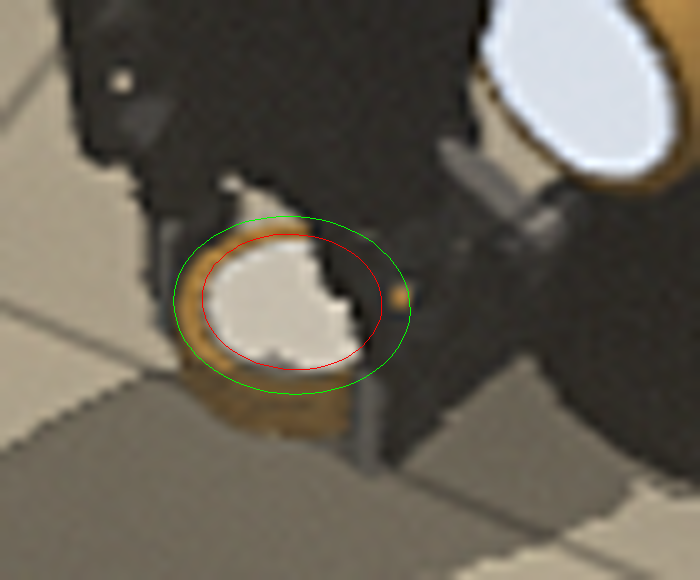

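Emit:
move_arm(jaw=[0.6,0.6,0.6,0.6,0.6,0.6,0.6,0.6,0.6,0.6], delta_pos=[[0,0,0],[0,0,0],[0,0,0],[0,0,0],[0,0,0],[0,0,0],[0,0,0],[0,0,0],[0,0,0],[0,0,0]], yaw=[0,0,0,0,0,0,0,0,0,0])

```text
time: 10.17
ee_pos: [0.517, 0.2397, 0.3127]
tcp_rot: [180.0, -0.0, 75.6]
wrist_force: [0.7, 0.3, -2.6]
opening: 0.0528
grasp_force: 29.9
```

The projected level circle overlaps the glass and ring, so the mirror is level and has not slipped. Continuing the hold.

Emit:
move_arm(jaw=[0.6,0.6,0.6,0.6,0.6,0.6,0.6,0.6,0.6,0.6], delta_pos=[[0,0,0],[0,0,0],[0,0,0],[0,0,0],[0,0,0],[0,0,0],[0,0,0],[0,0,0],[0,0,0],[0,0,0]], yaw=[0,0,0,0,0,0,0,0,0,0])

```text
time: 11.0
ee_pos: [0.517, 0.2396, 0.3127]
tcp_rot: [180.0, -0.0, 75.6]
wrist_force: [0.3, -0.3, -2.4]
opening: 0.0531
grasp_force: 29.9
```

Emit:
move_arm(jaw=[0.6,0.6,0.6,0.6,0.6,0.6,0.6,0.6,0.6,0.6], delta_pos=[[0,0,0],[0,0,0],[0,0,0],[0,0,0],[0,0,0],[0,0,0],[0,0,0],[0,0,0],[0,0,0],[0,0,0]], yaw=[0,0,0,0,0,0,0,0,0,0])

```text
time: 11.83
ee_pos: [0.517, 0.2396, 0.3127]
tcp_rot: [180.0, 0.0, 75.6]
wrist_force: [1.0, -1.5, -2.4]
opening: 0.0526
grasp_force: 29.9
```

Emit:
move_arm(jaw=[0.6,0.6,0.6,0.6,0.6,0.6,0.6,0.6,0.6,0.6], delta_pos=[[0,0,0],[0,0,0],[0,0,0],[0,0,0],[0,0,0],[0,0,0],[0,0,0],[0,0,0],[0,0,0],[0,0,0]], yaw=[0,0,0,0,0,0,0,0,0,0])

```text
time: 12.67
ee_pos: [0.517, 0.2396, 0.3127]
tcp_rot: [180.0, -0.0, 75.6]
wrist_force: [0.4, 0.6, -2.6]
opening: 0.0529
grasp_force: 29.9
```

Emit:
move_arm(jaw=[0.6,0.6,0.6,0.6,0.6,0.6,0.6,0.6,0.6,0.6], delta_pos=[[0,0,0],[0,0,0],[0,0,0],[0,0,0],[0,0,0],[0,0,0],[0,0,0],[0,0,0],[0,0,0],[0,0,0]], yaw=[0,0,0,0,0,0,0,0,0,0])

```text
time: 13.5
ee_pos: [0.517, 0.2396, 0.3127]
tcp_rot: [180.0, -0.0, 75.6]
wrist_force: [-0.1, 0.3, -2.8]
opening: 0.0526
grasp_force: 29.9
```

```bash
python3 -c "
from h import *
print(bot.get_obs()['ee_pos'],bot.job_done())"
```

```text
the job is handed in; nothing more can be done
[0.51703502 0.23964784 0.31269796] None
```

The job is handed in at 13.5 s: by my measurements the mirror is level at lens height, about 10 cm in front of the lens, held still for over 4 s at about 30 N per finger and still in the gripper (no verdict was returned).

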